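# Refit the platen roller of a label printer

## Robot

A 6-joint arm with a two-finger parallel gripper is mounted at the origin on a cart in front of the work surface, level with it; the furniture and walls round the work are solid. World frame = base frame: x ahead of the robot, y to its left, z up, the work surface at z = 0. Lengths are in mm, angles in degrees, forces in N, time in s.
With the tool pointing down it reaches from about 350 to 775 mm from the base axis. Payload 7.3 kg.
Tool frame: the origin (TCP) lies midway between the tips of the shut fingers; the grasp point (between the pads) lies 19 mm behind it; z points along the fingers, y is the direction in which the jaws open and shut (so a half turn about z gives the same grasp; the last joint's range is limited). The gripper opens to 92 mm and grips with 3 to 60 N. Pads are 19 mm wide; open, the fingers measure 130 mm over their backs; the gripper's body (75 mm by 190 mm) begins 47 mm behind the grasp point.
Start: joints at [-85.142, 19.595, 87.324, -0, 73.075, -8.365], TCP at [120.119, -511.093, 226.741] pointing down, gripper open.
Joint ranges: [-145.02, 145.02], [-44.19, 115.74], [2.07, 154.8], [-57.11, 237.11], [16.16, 152.29], [-177.93, 177.93]. Speed limits (degrees/s): [147.25, 147.25, 180, 180, 180, 180].

## Interface

Orientations are given as a 3x3 rotation matrix whose columns are the frame's x, y, z axes.
In Python, from station import arm gives the robot as it stands. The module is installed in compiled form; this text tells all that it offers.
- The arm moves only by the tool apply_moves, never from a script. Its argument "targets" is a list of rows, each an object with "offset": the shift along the tool's x, y, z in m, a list of three; "turn": the turn, a rotation vector about the tool's x, y, z in degrees, a list of three. In form: [{"offset": [x, y, z], "turn": [rx, ry, rz]}, ...]. A call has 1 to 5 rows; each row shifts and turns the commanded pose from where the row before left it, along the tool's axes as they then stand; what a row does not reach is not made up. A row lasts 1/8 s, in which the tool goes at most 62.5 mm and 10.7 degrees, less where a joint would pass 70% of its speed; a pose out of reach is approached as far as the arm can. A call is refused whole if a number of a shift passes 0.0625 or a number of a turn 10.7, either way. A call with a gripper value outside its range is refused whole. "grip" is the closure, from -1 (fully open) to 1 (shut), so that 0 is half open, set as the call begins (left out, the last holds). The fingers move at their own pace and stop on an object; "squeeze" is the grip in N (left out, the last holds). Time passes only in rows, so rows that do not move let the fingers close. It gives the time, the measured TCP pose, the force and the opening at its end, in the units of the state.
- arm.get_state(): the state, without advancing time (a new reading comes with each control period).
- arm.camera(name): name is "scene" or "side" or "wrist"; returns the picture (400x640x3 uint8, red, green, blue); there is no depth.
- arm.camera_info(name): a dict with "K" (3x3 intrinsics, pixels), "R" (3x3) and "t" (3): a world point X has camera coordinates R X + t. Camera axes: x right, y down, z forward; pixel columns grow to the right and rows downward; lengths in mm; the calibration is good to about 2 mm. A picture is of the moment at which its call begins: read the wrist's pose just before it. camera_info takes no time and is no camera call; for the wrist camera it gives the pose at the moment of the call.
- arm.close_job(): hands the job in, once; it reports no verdict.
The state is a dict: "time_s": time; "qpos": joint angles; "qvel": joint speeds; "tau": joint torques, N m; "tcp_pos": TCP position; "ee_rot": TCP orientation; "force": force on the tool from outside, world axes, zero at the start; "torque": the same for the moment, N m; "gripper_width": opening from 0.0 (shut) to 1.0 (fully open).
Only numpy, scipy, OpenCV 4.12 (cv2) and the standard library are available. Lean on these libraries where they do the work, as an engineer would, in place of code of your own. Each camera call takes 0.05 s, during which the arm holds its last target. There are 200 camera calls.

## Task

Fit the new platen roller in the opened label printer: lift it out of its cardboard cradle, lower both end bearings level into the two open slots of the print mechanism, gear on the gear-train side, and press down against the sprung print head until both ends have clicked under their hook latches; then let go. The mechanism floats on soft rubber mounts and gives way under the push, so go by feel: some 20 N seats it, twice that damages it.

Things in the scene. Friction and masses are not known exactly. Their poses are not given: they have to be found in the camera images.
- roller: new platen roller, 148 mm long, 0.14 kg: black rubber cylinder, 22 mm diameter, 90 mm long, on an 8 mm steel shaft. At each end, 50 to 66 mm from the middle, a cream bearing 12 mm wide and high: round below, square with a flat top above. Origin on the axis, mid-rubber; y along the shaft to the gear end, z out of the flat tops (up, as it starts; keep it so), x away from the robot. Grip it across the rubber
- end_left (a point): centre of the bearing at the gear end of the roller, on the axis, 58 mm from the middle; the flange beside it (47 to 50 mm) goes inside the plate, with 2 mm of end play each way
- end_right (a point): centre of the bearing at the plain end of the roller, on the axis, 58 mm from the middle
- gear (a point): centre of the roller's dark gear, 25 mm across and 7 mm wide, on the axis, 73 mm from the middle
- cradle: fixed brown cardboard cradle, base 60 x 140 x 6 mm; origin under its middle, y along the roller, z up. Two cheeks 48 mm high with open notches carry the bearings, the axis 40 mm above the bench; the rubber between them is free, 23 mm above the base. A rib 16 mm high runs along the far edge, 24 to 30 mm from the axis
- printer: opened label printer, fixed: light grey shell 150 x 214 mm (x, y), z up, origin on the bench 6 mm in front of the shell's middle; x axis to its back, y axis to its gear-train side (left seen from the robot). 12 mm in front of the origin stand two metal plates, 8 mm thick, 104 mm apart inside, 82 mm high, each with an open slot 13 mm wide, flared to 18 mm at the top; nothing is higher
- home_left (a point): point fixed to the printer: centre of the gear-end bearing once latched and let go, 61.4 mm above the bench, 58 mm left of the printer's middle. The slot runs straight up from here; its floor lets the bearing go 1.4 mm deeper
- home_right (a point): the same for the plain-end bearing, 58 mm to the right of the printer's middle
- latch_left (a point): nose of the sprung steel hook latch just outside the gear-side plate. It reaches over the slot from the back; the bearing pushes its sloped face back on the way down (touching from about 17 mm above home) and it snaps over the flat top only when the bearing is pressed to the floor of the slot. Both latches and the head need a push of 14 to 18 N in all; past the snap the push rises steeply
- latch_right (a point): the same latch on the plain side. If the roller is let go before both latches have snapped over, the print head's spring lifts it again
- deck (a point): top of the mechanism's floor midway between the plates, under the print head, 33 mm above the bench. The mechanism (plates, latches, head) floats on soft rubber mounts: it sinks several millimetres under the push, until the mounts bottom hard, and rises again when let go; the points given here are those of the unloaded mechanism and do not follow the sinking
- print_head (a point): middle of the top of the sprung print head bar, unloaded, 55.5 mm above the bench: 8 mm wide (x), 84 mm long (y). It lies right under the rubber and yields downwards; it meets the rubber 5 mm above home. The printer's deck in front of and behind the mechanism is 25 mm, its front rim 32 mm, its back wall 52 mm high

How it is judged:
By the outcome, as a careful person would: the job done as asked, in the order asked, and still so for the second after the job is handed in, with the robot touching nothing.
It also fails if it takes over 38 s, if anything falls off the work surface, if the arm or the gripper's body presses on something with over 40 N, if the wrist force passes 120 N, or if a joint passes its speed limit or range.

## Working session

There is one attempt and no reset: what is moved stays moved. The work goes in short steps, Python scripts to look and compute and a tool call to move; the robot and the scene stay as the last step left them, time stands still between calls to the robot, and variables do not carry over. Pictures are saved under pics/ and viewed, about 8 in all and at most 12, crops included, and the job is handed in when it is done.

Besides the shell and the picture viewer there is one more tool, called after ">>>" by a JSON object that holds its "name" and its "arguments", one argument or row to a line. apply_moves: Moves the arm, as the interface text tells. Its arguments: {"type":"object","properties":{"targets":{"type":"array"},"grip":{"type":"number"},"squeeze":{"type":"number"}},"required":["targets"]}

```bash
mkdir -p pics; cat > h.py <<'E'
import numpy as np, cv2, json
from station import arm
def snap(n,f):
    i=arm.camera_info(n); im=arm.camera(n); cv2.imwrite('pics/'+f,im[:,:,::-1])
    np.savez('pics/'+f+'.npz',**{k:np.array(i[k]) for k in 'KRt'}); return im
def cal(f):
    d=np.load('pics/'+f+'.npz'); return d['K'],d['R'],d['t']
def proj(f,X):
    K,R,t=cal(f); c=(R@np.atleast_2d(X).T).T+t; p=(K@c.T).T; return p[:,:2]/p[:,2:]
def onz(f,u,v,z):
    K,R,t=cal(f); o=-R.T@t; d=R.T@np.linalg.inv(K)@[u,v,1]; return o+d*(z-o[2])/d[2]
E
python3 - <<'E'
from h import *
s=arm.get_state(); print(s)
for n in('scene','side'):
    snap(n,n+'1.png'); K,R,t=cal(n+'1.png'); print(n,-R.T@t, R[2],K[0,0])
E
```

```text
{'time_s': 0.0, 'qpos': array([-8.51431595e+01,  1.96347169e+01,  8.73747715e+01,  3.80350759e-04,
        7.30763416e+01, -8.36613088e+00]), 'qvel': array([-0.09562507,  0.09027508, -0.01040621, -0.02713437, -0.01132476,
       -0.01731152]), 'tau': array([ 9.26639805e-04, -4.31243849e+01, -2.44224983e+01,  7.17474218e-02,
        5.58800879e-02, -1.50353062e-04]), 'tcp_pos': array([ 120.07040635, -510.67799952,  226.07552982]), 'ee_rot': array([[ 9.73487729e-01,  2.28739211e-01, -1.20503392e-04],
       [ 2.28739132e-01, -9.73486610e-01,  1.49317356e-03],
       [ 2.24238902e-04, -1.48114998e-03, -9.99998878e-01]]), 'force': array([-0.50105981,  0.4070606 ,  0.13794946]), 'torque': array([-0.05664052,  0.01481505, -0.00509528]), 'gripper_width': 1.004661766509496}
scene [ 423.16111087 -632.49145658  454.46086306] [ 0.14752563  0.88328412 -0.44502287] 508.9209329633329
side [ 220.72173512 -347.03970343  747.61376027] [ 0.36432638  0.49627014 -0.78802426] 511.0045824236255
```

View pics/scene1.png

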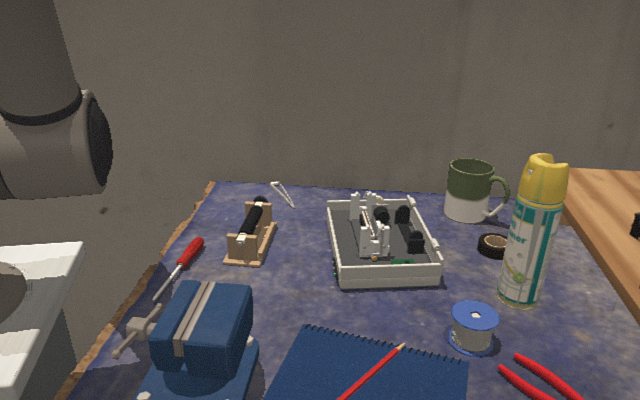

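View pics/side1.png

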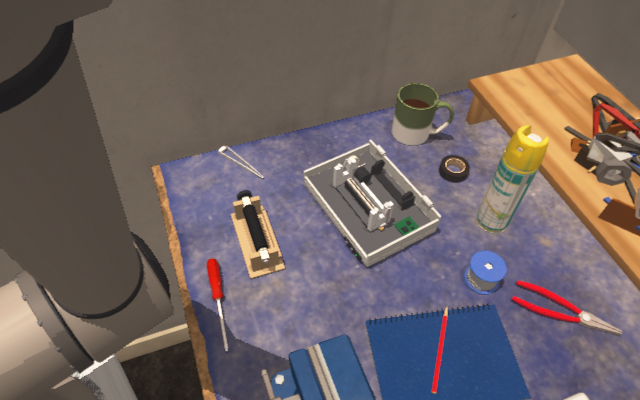

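Both views show the roller in its cradle (side ~(257,230), gear at the far end ~(246,197)) and the printer (side ~(370,200)). I'll enlarge them.

```bash
python3 - <<'E'
from h import *
a=cv2.imread('pics/side1.png')[135:275,225:445]
cv2.imwrite('pics/c1.png',cv2.resize(a,(770,490),interpolation=cv2.INTER_CUBIC)) #3.5
b=cv2.imread('pics/scene1.png')[180:300,220:450]
cv2.imwrite('pics/c2.png',cv2.resize(b,None,fx=3.4,fy=3.4,interpolation=cv2.INTER_CUBIC))
E
```

```text
(no output)
```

View pics/c1.png

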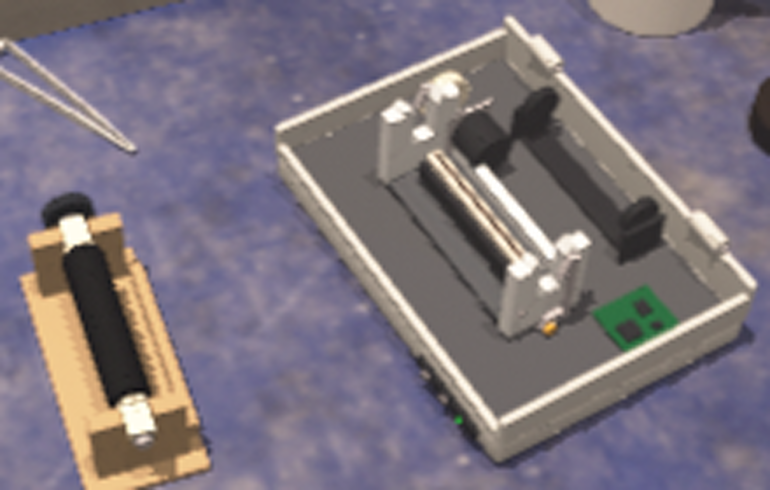

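Roller: far (gear) bearing top ~(76,228), near ~(137,413) in the crop; printer plates' tops ~ (418,100) and (545,255), front rim from (277,135) to (498,425).

```bash
python3 - <<'E'
from h import *
g=lambda u,v,z:onz('side1.png',225+u/3.5,135+v/3.5,z)
P={'rf':g(76,228,46),'rn':g(137,413,46),'pl':g(420,102,82),'pr':g(547,255,82),'rim1':g(277,140,32),'rim2':g(498,425,32),'bk1':g(510,22,52),'bk2':g(753,288,52),'head1':g(432,160,55.5),'head2':g(515,258,55.5)}
for k,v in P.items(): print(k,v.round(1))
for a,b in(('rf','rn'),('pl','pr'),('rim1','rim2'),('bk1','bk2'),('head1','head2')):
    d=P[a]-P[b]; print(a,b,np.linalg.norm(d).round(1),np.degrees(np.arctan2(-d[0],d[1])).round(2),((P[a]+P[b])/2).round(1))
s=arm.get_state(); i=arm.camera_info('wrist');R=np.array(i['R']);o=-R.T@i['t'];E=s['ee_rot']
print('wrist cam in tool',E.T@(o-s['tcp_pos']),(E.T@R.T).round(3),i['K'])
E
```

```text
rf [448.1 167.1  46. ]
rn [416.2  57.3  46. ]
pl [619.4 113.   82. ]
pr [610.2   2.1  82. ]
rim1 [570.3 168.7  32. ]
rim2 [556.1 -36.3  32. ]
bk1 [713.5 153.   52. ]
bk2 [697.5 -54.4  52. ]
head1 [616.3  96.2  55.5]
head2 [611.6  23.4  55.5]
rf rn 114.3 -16.19 [432.1 112.2  46. ]
pl pr 111.3 -4.72 [614.8  57.6  82. ]
rim1 rim2 205.5 -3.97 [563.2  66.2  32. ]
bk1 bk2 208.0 -4.42 [705.5  49.3  52. ]
head1 head2 72.9 -3.65 [614.   59.8  55.5]
wrist cam in tool [  67.43053308   -1.83473619 -157.76086431] [[ 0.    -0.968 -0.25 ]
 [ 1.     0.     0.   ]
 [-0.    -0.25   0.968]] [[310.25244938   0.         317.32241648]
 [  0.         310.25244938 198.34733484]
 [  0.           0.           1.        ]]
```

View pics/c2.png

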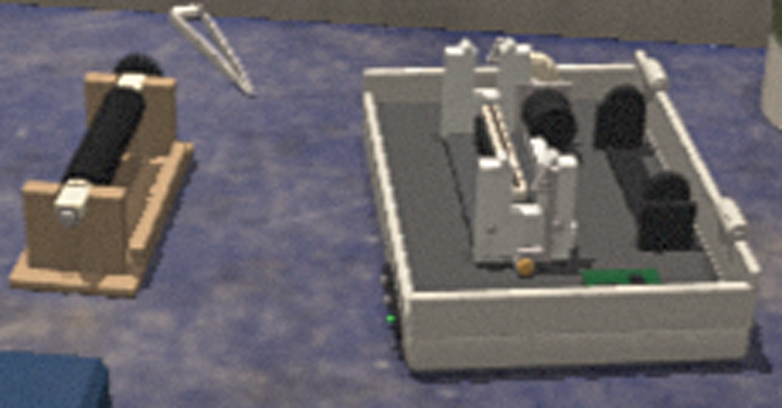

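```bash
cat >> h.py <<'E'
from scipy.spatial.transform import Rotation as Ro
def down(h):  # tool x at world heading h deg, pointing down
    c,s=np.cos(np.radians(h)),np.sin(np.radians(h)); return np.array([[c,s,0],[s,-c,0],[0,0,-1.]])
def plan(p0,E0,wps,step=45.,ang=9.):
    """wps: (pos,heading) list; prints rows of offset(m),turn(deg)"""
    p,E=np.array(p0,float),np.array(E0); rows=[]
    for q,h in wps:
        q=np.array(q,float); T=down(h); rv=Ro.from_matrix(E.T@T).as_rotvec(degrees=True)
        n=int(max(1,np.ceil(max(np.linalg.norm(q-p)/step,np.linalg.norm(rv)/ang)))); dp=(q-p)/n
        for k in range(n):
            rows.append((np.round(E.T@dp/1000,4).tolist(),np.round(rv/n,2).tolist()))
            p=p+dp; E=E@Ro.from_rotvec(rv/n,degrees=True).as_matrix()
    for i in range(0,len(rows),5): print(json.dumps([{"offset":o,"turn":t} for o,t in rows[i:i+5]]))
E
python3 - <<'E'
from h import *
s=arm.get_state()
plan([120.119,-511.093,226.741],s['ee_rot'],[([400,-280,226],35),([432,112,226],73.8),([432,112,130],73.8)])
E
```

```text
[{"offset": [0.0361, -0.0179, 0.0001], "turn": [-0.01, -0.0, -2.42]}, {"offset": [0.0369, -0.0163, 0.0001], "turn": [-0.01, -0.0, -2.42]}, {"offset": [0.0375, -0.0148, 0.0001], "turn": [-0.01, -0.0, -2.42]}, {"offset": [0.0381, -0.0132, 0.0001], "turn": [-0.01, -0.0, -2.42]}, {"offset": [0.0386, -0.0116, 0.0001], "turn": [-0.01, -0.0, -2.42]}]
[{"offset": [0.0391, -0.0099, 0.0001], "turn": [-0.01, -0.0, -2.42]}, {"offset": [0.0395, -0.0083, 0.0001], "turn": [-0.01, -0.0, -2.42]}, {"offset": [0.0398, -0.0066, 0.0001], "turn": [-0.01, -0.0, -2.42]}, {"offset": [0.04, -0.0049, 0.0001], "turn": [-0.01, -0.0, -2.42]}, {"offset": [0.0279, -0.0336, -0.0], "turn": [0.0, -0.0, -4.31]}]
[{"offset": [0.0303, -0.0314, -0.0], "turn": [0.0, -0.0, -4.31]}, {"offset": [0.0326, -0.0291, -0.0], "turn": [0.0, -0.0, -4.31]}, {"offset": [0.0347, -0.0265, -0.0], "turn": [0.0, -0.0, -4.31]}, {"offset": [0.0366, -0.0239, -0.0], "turn": [0.0, -0.0, -4.31]}, {"offset": [0.0383, -0.021, -0.0], "turn": [0.0, -0.0, -4.31]}]
[{"offset": [0.0398, -0.0181, -0.0], "turn": [0.0, -0.0, -4.31]}, {"offset": [0.041, -0.0151, -0.0], "turn": [0.0, -0.0, -4.31]}, {"offset": [0.042, -0.0119, -0.0], "turn": [0.0, -0.0, -4.31]}, {"offset": [0.0, 0.0, 0.032], "turn": [-0.0, 0.0, -0.0]}, {"offset": [0.0, 0.0, 0.032], "turn": [-0.0, 0.0, -0.0]}]
[{"offset": [0.0, 0.0, 0.032], "turn": [-0.0, 0.0, -0.0]}]
```

>>> {"name": "apply_moves", "arguments": {
  "targets": [
    {"offset": [0.036, -0.018, 0], "turn": [0, 0, -2.4]},
    {"offset": [0.037, -0.016, 0], "turn": [0, 0, -2.4]},
    {"offset": [0.0375, -0.015, 0], "turn": [0, 0, -2.4]},
    {"offset": [0.038, -0.013, 0], "turn": [0, 0, -2.4]},
    {"offset": [0.0385, -0.0115, 0], "turn": [0, 0, -2.4]}
  ],
  "grip": -1
}}

```text
time_s: 0.72
tcp_pos: [276.3, -382.0, 226.5]
ee_rot: [[0.904, 0.427, -0.0], [0.427, -0.904, 0.0], [0.0, -0.001, -1.0]]
force: [0.3, 0.0, -0.4]
gripper_width: 1.0
```

>>> {"name": "apply_moves", "arguments": {
  "targets": [
    {"offset": [0.039, -0.01, 0], "turn": [0, 0, -2.4]},
    {"offset": [0.0395, -0.008, 0], "turn": [0, 0, -2.4]},
    {"offset": [0.04, -0.0065, 0], "turn": [0, 0, -2.4]},
    {"offset": [0.04, -0.005, 0], "turn": [0, 0, -2.4]},
    {"offset": [0.028, -0.0335, 0], "turn": [0, 0, -4.3]}
  ]
}}

```text
time_s: 1.35
tcp_pos: [405.5, -236.6, 226.1]
ee_rot: [[0.774, 0.633, -0.0], [0.633, -0.774, 0.0], [0.0, -0.0, -1.0]]
force: [0.3, 0.0, -0.1]
gripper_width: 0.998
```

>>> {"name": "apply_moves", "arguments": {
  "targets": [
    {"offset": [0.03, -0.0315, 0], "turn": [0, 0, -4.3]},
    {"offset": [0.0325, -0.029, 0], "turn": [0, 0, -4.3]},
    {"offset": [0.0345, -0.0265, 0], "turn": [0, 0, -4.3]},
    {"offset": [0.0365, -0.024, 0], "turn": [0, 0, -4.3]},
    {"offset": [0.038, -0.021, 0], "turn": [0, 0, -4.3]}
  ]
}}

```text
time_s: 1.98
tcp_pos: [421.7, -18.9, 226.5]
ee_rot: [[0.489, 0.873, -0.0], [0.873, -0.489, 0.0], [-0.0, -0.0, -1.0]]
force: [0.9, 0.4, 0.1]
gripper_width: 1.0
```

>>> {"name": "apply_moves", "arguments": {
  "targets": [
    {"offset": [0.04, -0.018, 0], "turn": [0, 0, -4.3]},
    {"offset": [0.041, -0.015, 0], "turn": [0, 0, -4.3]},
    {"offset": [0.042, -0.012, 0], "turn": [0, 0, -4.3]},
    {"offset": [0, 0, 0.032], "turn": [0, 0, 0]},
    {"offset": [0, 0, 0.032], "turn": [0, 0, 0]}
  ]
}}

```text
time_s: 2.6
tcp_pos: [433.2, 111.1, 161.8]
ee_rot: [[0.282, 0.959, 0.001], [0.959, -0.282, -0.0], [0.0, 0.001, -1.0]]
force: [0.3, -0.6, 0.7]
gripper_width: 1.002
```

>>> {"name": "apply_moves", "arguments": {
  "targets": [
    {"offset": [0, 0, 0.032], "turn": [0, 0, 0]},
    {"offset": [0, 0, 0], "turn": [0, 0, 0]}
  ]
}}

```text
time_s: 2.85
tcp_pos: [431.6, 110.3, 128.9]
ee_rot: [[0.284, 0.959, -0.006], [0.959, -0.284, -0.001], [-0.002, -0.005, -1.0]]
force: [-0.3, 1.5, -0.1]
gripper_width: 0.996
```

```bash
python3 - <<'E'
from h import *
s=arm.get_state(); print(s['time_s'],s['tcp_pos'],s['ee_rot'].round(4),s['qpos'].round(1))
im=snap('wrist','w1.png'); 
print(proj('w1.png',[[448.1,167.1,46],[416.2,57.3,46]]))
E
```

```text
2.85 [431.56346083 110.25659941 128.90802957] [[ 2.836e-01  9.589e-01 -5.500e-03]
 [ 9.589e-01 -2.836e-01 -5.000e-04]
 [-2.100e-03 -5.200e-03 -1.000e+00]] [  4.5  18.1 107.1  -0.   55.1  20.9]
[[318.22875433 130.90255274]
 [318.73943546 268.24509391]]
```

View pics/w1.png

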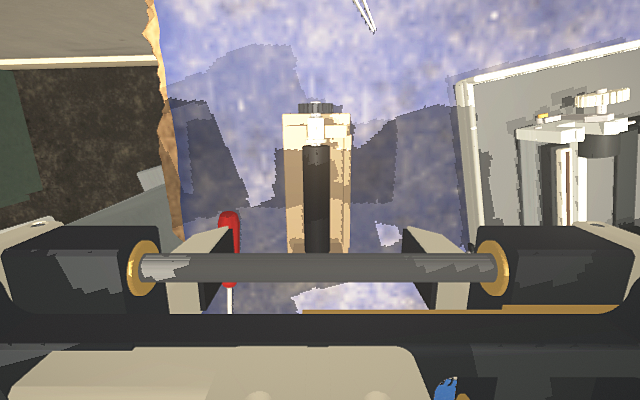

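Roller in wrist view: gear ~(317,107), gear bearing ~(317,128), rubber from row ~147, columns 303–330 — 3 px from prediction, heading good. Next a closer crop, and check where the can stands before moving to view the printer.

```bash
python3 - <<'E'
from h import *
print('can',onz('side1.png',492,228,0),onz('side1.png',520,145,180),'mug',onz('side1.png',412,135,0))
a=cv2.imread('pics/w1.png')[90:260,270:370]
cv2.imwrite('pics/c3.png',cv2.resize(a,None,fx=3.5,fy=3.5,interpolation=cv2.INTER_CUBIC))
r=np.array([431.6,112.2]);d=np.array([np.sin(np.radians(16.2)),np.cos(np.radians(16.2))])
for n,k,z in(('gear far',76.5,52),('gear near',69.5,52),('brg far',66,46),('brg near',50,46),('rub',45,50.9)): print(n,proj('w1.png',[*(r+k*d),z]))
s=arm.get_state()
plan([432,112,130],down(73.8),[([520,40,160],80),([607,-40,160],85.7)])
E
```

```text
can [ 7.93650834e+02 -1.03044634e+02 -1.13686838e-13] [810.56888646 -76.590316   180.        ] mug [832.96077576 156.22747646   0.        ]
gear far [[317.37816788 104.16872151]]
gear near [[317.42129622 114.18741307]]
brg far [[317.48160195 119.09512942]]
brg near [[317.57395852 140.70455196]]
rub [[317.57364859 147.91422018]]
[{"offset": [-0.0149, 0.0349, -0.01], "turn": [0.0, 0.0, -2.07]}, {"offset": [-0.0161, 0.0343, -0.01], "turn": [0.0, 0.0, -2.07]}, {"offset": [-0.0173, 0.0337, -0.01], "turn": [0.0, 0.0, -2.07]}, {"offset": [-0.0212, 0.0332, 0.0], "turn": [0.0, 0.0, -1.9]}, {"offset": [-0.0223, 0.0325, 0.0], "turn": [0.0, 0.0, -1.9]}]
[{"offset": [-0.0234, 0.0317, 0.0], "turn": [0.0, 0.0, -1.9]}]
```

View pics/c3.png

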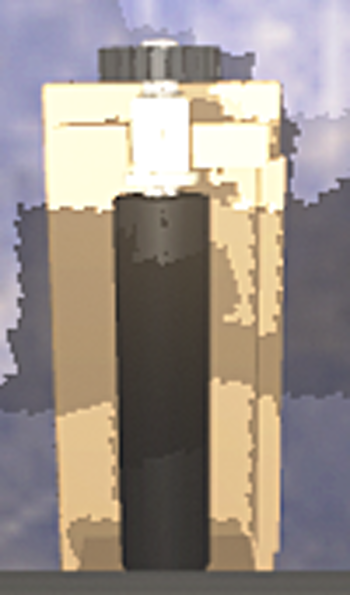

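Crop: gear edges at rows 103–113, rubber starts row 146, columns 316.1 (top) to 317.4 (bottom): roller about 1.2 mm further along +y, heading ~74.3°. Now look at the printer.

>>> {"name": "apply_moves", "arguments": {
  "targets": [
    {"offset": [-0.015, 0.035, -0.01], "turn": [0, 0, -2.0]},
    {"offset": [-0.016, 0.0345, -0.01], "turn": [0, 0, -2.0]},
    {"offset": [-0.017, 0.034, -0.01], "turn": [0, 0, -2.0]},
    {"offset": [-0.021, 0.033, 0], "turn": [0, 0, -2.0]},
    {"offset": [-0.022, 0.0325, 0], "turn": [0, 0, -2.0]}
  ]
}}

```text
time_s: 3.52
tcp_pos: [580.7, -16.3, 163.0]
ee_rot: [[0.112, 0.994, 0.003], [0.994, -0.112, -0.001], [-0.0, 0.003, -1.0]]
force: [0.8, 0.8, 0.1]
gripper_width: 1.002
```

>>> {"name": "apply_moves", "arguments": {
  "targets": [
    {"offset": [-0.023, 0.032, 0], "turn": [0, 0, -2.0]},
    {"offset": [0, 0, 0], "turn": [0, 0, 0]}
  ]
}}

```text
time_s: 3.78
tcp_pos: [610.2, -43.8, 162.1]
ee_rot: [[0.08, 0.997, 0.003], [0.997, -0.08, -0.001], [-0.001, 0.003, -1.0]]
force: [0.7, -0.5, 0.1]
gripper_width: 1.0
```

```bash
python3 - <<'E'
from h import *
s=arm.get_state(); print(s['time_s'],s['tcp_pos'],s['ee_rot'].round(4),s['qpos'].round(1))
im=snap('wrist','w2.png'); 
a=cv2.imread('pics/w2.png')[0:240,180:460]
cv2.imwrite('pics/c4.png',cv2.resize(a,None,fx=2.5,fy=2.5,interpolation=cv2.INTER_CUBIC))
E
```

```text
3.775 [610.18559121 -43.80342488 162.0507578 ] [[ 8.040e-02  9.968e-01  3.000e-03]
 [ 9.968e-01 -8.040e-02 -1.000e-03]
 [-7.000e-04  3.000e-03 -1.000e+00]] [-11.3  31.6  78.4  -0.   69.8  -6.6]
```

View pics/c4.png

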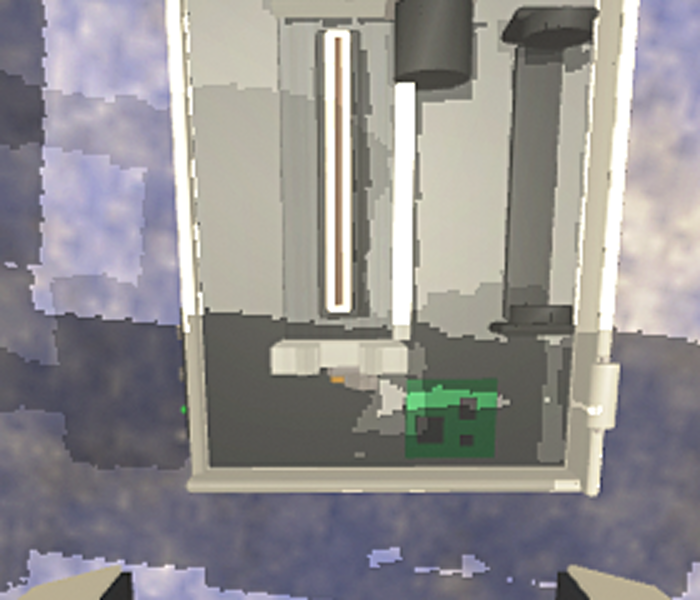

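Print head bar spans cols 323–355, rows 30–312 of the crop; right plate cols 270–408, rows 340–375, slot ~320–360; a white bar at cols 395–413 runs behind the head, where the back finger will go — check its height.

```bash
python3 - <<'E'
from h import *
w=lambda u,v,z:onz('w2.png',180+u/2.5,v/2.5,z)
a=w(338,30,55.5);b=w(339.5,312,55.5);d=a-b
print('head',a,b,np.linalg.norm(d),np.degrees(np.arctan2(d[1],d[0])),(a+b)/2)
for z in (82,76): print('plate slot',z,w(340,345,z),w(340,375,z),'ends',w(271,345,z),w(408,345,z))
print('shell front rim wall', w(183,330,32),w(170,30,32))
def tri(obs):
    A=[];B=[]
    for f,u,v in obs:
        K,R,t=cal(f);o=-R.T@t;q=R.T@np.linalg.inv(K)@[u,v,1];q/=np.linalg.norm(q);M=np.eye(3)-np.outer(q,q);A.append(M);B.append(M@o)
    X=np.linalg.solve(sum(A),sum(B)); return X,[ (proj(f,X)[0]-[u,v]).round(1) for f,u,v in obs]
print('bar near',tri([('w2.png',180+404/2.5,338/2.5),('side1.png',225+548/3.5,135+252/3.5)]))
for z in(25,35,45,55,65): # bar line in side
    P=[w(404,90,z),w(404,335,z)]; print(z,P[1].round(1),((proj('side1.png',P)-[225,135])*3.5).round(0).tolist())
E
```

```text
head [620.57673291 102.82742026  55.5       ] [614.22534249  19.47814306  55.5       ] 83.59092157842612 85.64236252479483 [617.4010377   61.15278166  55.5       ]
plate slot 82 [613.67999966  10.36669821  82.        ] [612.9500695    1.41473082  82.        ] ends [592.94850022  12.03858482  82.        ] [634.12151962   8.71819692  82.        ]
plate slot 76 [613.64285223   9.99783     76.        ] [612.8945045    0.81998704  76.        ] ends [592.38825666  11.71190157  76.        ] [634.60015157   8.30773381  76.        ]
shell front rim wall [557.00519431  17.21022007  32.        ] [565.55038252 114.16642554  32.        ]
bar near (array([630.78530687,  13.01876264,  57.05477217]), [array([-5.2, -4. ]), array([3.2, 0.1])])
25 [637.4   8.6  25. ] [[473.0, 182.0], [567.0, 291.0]]
35 [636.6   9.2  35. ] [[476.0, 173.0], [568.0, 279.0]]
45 [635.9   9.7  45. ] [[479.0, 164.0], [569.0, 267.0]]
55 [635.1  10.3  55. ] [[482.0, 155.0], [569.0, 255.0]]
65 [634.4  10.8  65. ] [[485.0, 146.0], [570.0, 242.0]]
```

```bash
python3 - <<'E'
from h import *
a=cv2.imread('pics/side1.png')[150:240,325:405]
b=cv2.imread('pics/scene1.png')[188:263,345:395]
A=cv2.resize(a,None,fx=5.5,fy=5.5,interpolation=cv2.INTER_CUBIC);B=cv2.resize(b,None,fx=6.6,fy=6.6,interpolation=cv2.INTER_CUBIC)[:495]
print(A.shape,B.shape)
cv2.imwrite('pics/c5.png',np.hstack([A,B]))
E
```

```text
(495, 440, 3) (495, 330, 3)
```

View pics/c5.png

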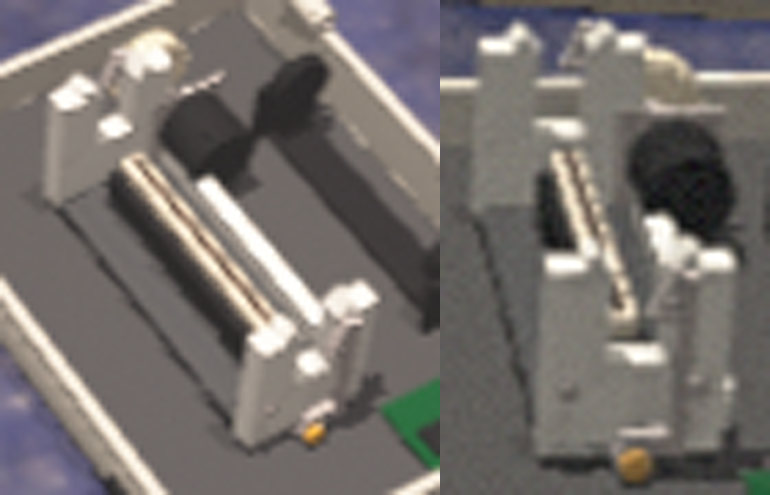

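```bash
python3 - <<'E'
from h import *
w=lambda u,v,z:onz('w2.png',180+u/2.5,v/2.5,z)
S=lambda P:((proj('side1.png',P)-[325,150])*5.5).round(0).tolist()
B=lambda P:((proj('scene1.png',P)-[345,188])*6.6+[440,0]).round(0).tolist()
print('head',S([w(338,30,55.5),w(339.5,312,55.5)]),B([w(338,30,55.5),w(339.5,312,55.5)]))
for z in(25,30,35,40,45,50,55): print(z,S([w(405,90,z),w(403,335,z)]),B([w(405,90,z),w(403,335,z)]), w(403,335,z).round(1))
# candidate home poses
c=np.array([617.4,61.15]);d=np.array([np.cos(np.radians(85.64)),np.sin(np.radians(85.64))])
for cc in (c,c-[1.5,1]): print('homes',S([[*(cc+58*d),82],[*(cc-58*d),82]]),B([[*(cc+58*d),82],[*(cc-58*d),82]]),((proj('w2.png',[[*(cc-54*d),82],[*(cc-62*d),82]])-[180,0])*2.5).round(0).tolist())
E
```

```text
head [[127.0, 150.0], [274.0, 328.0]] [[561.0, 147.0], [618.0, 315.0]]
25 [[194.0, 203.0], [341.0, 375.0]] [[649.0, 268.0], [716.0, 444.0]] [637.    8.6  25. ]
30 [[197.0, 196.0], [341.0, 366.0]] [[650.0, 253.0], [715.0, 425.0]] [636.7   8.9  30. ]
35 [[199.0, 189.0], [342.0, 357.0]] [[650.0, 238.0], [715.0, 407.0]] [636.3   9.2  35. ]
40 [[201.0, 182.0], [342.0, 347.0]] [[651.0, 223.0], [715.0, 388.0]] [635.9   9.5  40. ]
45 [[203.0, 175.0], [343.0, 338.0]] [[652.0, 208.0], [714.0, 369.0]] [635.5   9.7  45. ]
50 [[206.0, 168.0], [343.0, 328.0]] [[652.0, 193.0], [714.0, 350.0]] [635.2  10.   50. ]
55 [[208.0, 161.0], [344.0, 318.0]] [[653.0, 178.0], [714.0, 331.0]] [634.8  10.3  55. ]
homes [[105.0, 63.0], [314.0, 311.0]] [[557.0, 26.0], [637.0, 250.0]] [[340.0, 355.0], [340.0, 382.0]]
homes [[103.0, 67.0], [312.0, 316.0]] [[552.0, 28.0], [632.0, 253.0]] [[335.0, 359.0], [335.0, 386.0]]
```

The bar sits ~22 mm behind the axis with its top at z≈42. So I'll grip 9 mm high (TCP z 30 at the cradle) so that the finger tips stay above it in the printer.

```bash
python3 - <<'E'
from h import *
s=arm.get_state(); print(s['tcp_pos'])
plan(s['tcp_pos'],s['ee_rot'],[([520,40,160],80),([431.2,113.5,130],74.3)])
E
```

```text
[608.91551852 -42.45941332 161.77231126]
[{"offset": [0.025, -0.0317, 0.0005], "turn": [0.03, 0.0, 1.81]}, {"offset": [0.024, -0.0325, 0.0006], "turn": [0.03, 0.0, 1.81]}, {"offset": [0.023, -0.0333, 0.0006], "turn": [0.03, 0.0, 1.81]}, {"offset": [0.019, -0.0334, 0.01], "turn": [-0.0, -0.0, 1.9]}, {"offset": [0.0179, -0.034, 0.01], "turn": [-0.0, -0.0, 1.9]}]
[{"offset": [0.0167, -0.0346, 0.01], "turn": [-0.0, -0.0, 1.9]}]
```

>>> {"name": "apply_moves", "arguments": {
  "targets": [
    {"offset": [0.025, -0.032, 0], "turn": [0, 0, 1.9]},
    {"offset": [0.024, -0.0325, 0], "turn": [0, 0, 1.9]},
    {"offset": [0.023, -0.0333, 0], "turn": [0, 0, 1.9]},
    {"offset": [0.019, -0.0334, 0.01], "turn": [0, 0, 1.9]},
    {"offset": [0.018, -0.034, 0.01], "turn": [0, 0, 1.8]}
  ]
}}

```text
time_s: 4.45
tcp_pos: [458.3, 91.6, 141.6]
ee_rot: [[0.24, 0.971, 0.001], [0.971, -0.24, 0.0], [0.001, 0.001, -1.0]]
force: [0.7, 0.2, 0.2]
gripper_width: 0.998
```

>>> {"name": "apply_moves", "arguments": {
  "targets": [
    {"offset": [0.0167, -0.0346, 0.01], "turn": [0, 0, 1.8]},
    {"offset": [0, 0, 0], "turn": [0, 0, 0]},
    {"offset": [0, 0, 0], "turn": [0, 0, 0]},
    {"offset": [0, 0, 0], "turn": [0, 0, 0]}
  ]
}}

```text
time_s: 4.95
tcp_pos: [431.4, 114.3, 131.3]
ee_rot: [[0.271, 0.963, 0.002], [0.963, -0.271, -0.0], [0.0, 0.002, -1.0]]
force: [0.2, -0.2, 0.0]
gripper_width: 1.002
```

```bash
python3 - <<'E'
from h import *
s=arm.get_state(); print(s['time_s'],s['tcp_pos'],s['ee_rot'].round(4),s['force'])
im=snap('wrist','w3.png').astype(int).sum(2)
print(arm.get_state()['tcp_pos'])
# dark rubber columns per row, gear rows
for r in (104,108,152,170,190,210,230):
    row=im[r,290:345]; d=np.where(row<230)[0]; print(r,d.min()+290,d.max()+290,len(d))
print([int(x) for x in im[96:120,306]],[int(x) for x in im[138:156,314]])
r=np.array([431.2,113.5]);d=np.array([np.cos(np.radians(74.3)),np.sin(np.radians(74.3))])
for n,k,z in(('gear far',76.5,52),('gear near',69.5,52),('rub',45,50.9),('rub0',0,50.9)): print(n,proj('w3.png',[*(r+k*d),z]))
E
```

```text
4.95 [431.35250418 114.33848347 131.297275  ] [[ 2.706e-01  9.627e-01  1.600e-03]
 [ 9.627e-01 -2.706e-01 -0.000e+00]
 [ 4.000e-04  1.600e-03 -1.000e+00]] [ 0.15545611 -0.24902314  0.01230058]
[431.24950142 114.27502264 131.10886251]Traceback (most recent call last):
  File "<stdin>", line 7, in <module>
    return umr_minimum(a, axis, None, out, keepdims, initial, where)
ValueError: zero-size array to reduction operation minimum which has no identity
```

```bash
python3 - <<'E'
from h import *
im=cv2.imread('pics/w3.png').astype(int).sum(2)
for r in (109,170,190,210,230): print(r,list(im[r,296:340]))
print(list(im[100:122,306]),list(im[138:158,313]))
r=np.array([431.2,113.5]);d=np.array([np.cos(np.radians(74.3)),np.sin(np.radians(74.3))])
for n,k,z in(('gear far',76.5,52),('gear near',69.5,52),('rub',45,50.9),('rub0',0,50.9)): print(n,proj('w3.png',[*(r+k*d),z]))
E
```

```text
109 [np.int64(527), np.int64(525), np.int64(529), np.int64(523), np.int64(433), np.int64(386), np.int64(375), np.int64(331), np.int64(332), np.int64(319), np.int64(314), np.int64(346), np.int64(343), np.int64(314), np.int64(294), np.int64(388), np.int64(415), np.int64(451), np.int64(381), np.int64(259), np.int64(437), np.int64(470), np.int64(595), np.int64(584), np.int64(449), np.int64(351), np.int64(393), np.int64(372), np.int64(339), np.int64(292), np.int64(311), np.int64(356), np.int64(362), np.int64(307), np.int64(293), np.int64(283), np.int64(368), np.int64(423), np.int64(432), np.int64(615), np.int64(604), np.int64(621), np.int64(616), np.int64(628)]
170 [np.int64(445), np.int64(448), np.int64(448), np.int64(450), np.int64(449), np.int64(449), np.int64(460), np.int64(450), np.int64(201), np.int64(179), np.int64(188), np.int64(197), np.int64(194), np.int64(198), np.int64(199), np.int64(200), np.int64(203), np.int64(200), np.int64(204), np.int64(204), np.int64(208), np.int64(211), np.int64(207), np.int64(204), np.int64(205), np.int64(203), np.int64(200), np.int64(200), np.int64(1
[... 2304 characters left out ...]
int64(524), np.int64(535), np.int64(531), np.int64(520), np.int64(314), np.int64(270), np.int64(238), np.int64(250), np.int64(296), np.int64(293), np.int64(294), np.int64(287), np.int64(261), np.int64(398), np.int64(727), np.int64(743), np.int64(732)] [np.int64(765), np.int64(765), np.int64(765), np.int64(765), np.int64(765), np.int64(765), np.int64(765), np.int64(764), np.int64(765), np.int64(765), np.int64(740), np.int64(744), np.int64(734), np.int64(148), np.int64(250), np.int64(292), np.int64(284), np.int64(283), np.int64(280), np.int64(281)]
gear far [[317.94670786 108.48062715]]
gear near [[317.94019255 118.32423097]]
rub [[317.91335197 151.47568841]]
rub0 [[317.87609451 208.10142125]]
```

Matches prediction within 0.5 px. Descend 101 mm, shift −0.8 mm along the shaft, then grip.

>>> {"name": "apply_moves", "arguments": {
  "targets": [
    {"offset": [-0.0008, 0, 0.035], "turn": [0, 0, 0]},
    {"offset": [0, 0, 0.035], "turn": [0, 0, 0]},
    {"offset": [0, 0, 0.02], "turn": [0, 0, 0]},
    {"offset": [0, 0, 0.011], "turn": [0, 0, 0]},
    {"offset": [0, 0, 0], "turn": [0, 0, 0]}
  ]
}}

```text
time_s: 5.62
tcp_pos: [430.4, 113.6, 29.4]
ee_rot: [[0.271, 0.963, -0.001], [0.963, -0.271, -0.0], [-0.0, -0.001, -1.0]]
force: [0.0, -0.5, 0.6]
gripper_width: 0.998
```

>>> {"name": "apply_moves", "arguments": {
  "targets": [
    {"offset": [0, 0, 0], "turn": [0, 0, 0]},
    {"offset": [0, 0, 0], "turn": [0, 0, 0]}
  ]
}}

```text
time_s: 5.88
tcp_pos: [430.9, 113.9, 30.4]
ee_rot: [[0.27, 0.963, 0.002], [0.963, -0.27, 0.0], [0.001, 0.002, -1.0]]
force: [1.5, -0.2, 0.6]
gripper_width: 1.003
```

>>> {"name": "apply_moves", "arguments": {
  "targets": [
    {"offset": [0, 0, 0], "turn": [0, 0, 0]},
    {"offset": [0, 0, 0], "turn": [0, 0, 0]},
    {"offset": [0, 0, 0], "turn": [0, 0, 0]},
    {"offset": [0, 0, 0], "turn": [0, 0, 0]},
    {"offset": [0, 0, 0], "turn": [0, 0, 0]}
  ],
  "grip": 1,
  "squeeze": 50
}}

```text
time_s: 6.5
tcp_pos: [430.2, 113.8, 29.7]
ee_rot: [[0.27, 0.963, -0.0], [0.963, -0.27, -0.0], [-0.0, -0.0, -1.0]]
force: [-0.9, -0.1, -0.1]
gripper_width: 0.503
```

>>> {"name": "apply_moves", "arguments": {
  "targets": [
    {"offset": [0, 0, 0], "turn": [0, 0, 0]},
    {"offset": [0, 0, 0], "turn": [0, 0, 0]},
    {"offset": [0, 0, 0], "turn": [0, 0, 0]}
  ]
}}

```text
time_s: 6.88
tcp_pos: [430.3, 113.8, 29.7]
ee_rot: [[0.27, 0.963, 0.0], [0.963, -0.27, -0.0], [-0.0, 0.0, -1.0]]
force: [0.3, 0.6, 0.6]
gripper_width: 0.229
```

>>> {"name": "apply_moves", "arguments": {
  "targets": [
    {"offset": [0, 0, 0], "turn": [0, 0, 0]},
    {"offset": [0, 0, 0], "turn": [0, 0, 0]},
    {"offset": [0, 0, -0.01], "turn": [0, 0, 0]},
    {"offset": [0, 0, -0.025], "turn": [0, 0, 0]},
    {"offset": [0, 0, -0.035], "turn": [0, 0, 0]}
  ]
}}

```text
time_s: 7.5
tcp_pos: [429.2, 113.8, 100.3]
ee_rot: [[0.27, 0.963, -0.003], [0.963, -0.27, -0.0], [-0.001, -0.003, -1.0]]
force: [0.2, 0.1, -0.8]
gripper_width: 0.228
```

>>> {"name": "apply_moves", "arguments": {
  "targets": [
    {"offset": [0, 0, -0.03], "turn": [0, 0, 0]},
    {"offset": [0, 0, 0], "turn": [0, 0, 0]},
    {"offset": [0, 0, 0], "turn": [0, 0, 0]},
    {"offset": [0, 0, 0], "turn": [0, 0, 0]}
  ]
}}

```text
time_s: 8.0
tcp_pos: [429.4, 113.8, 128.6]
ee_rot: [[0.27, 0.963, -0.003], [0.963, -0.27, -0.0], [-0.001, -0.002, -1.0]]
force: [0.2, 0.1, -1.7]
gripper_width: 0.224
```

```bash
python3 - <<'E'
from h import *
s=arm.get_state(); print(s['time_s'],s['tcp_pos'],s['ee_rot'].round(4),s['force'],s['torque'],s['gripper_width'])
im=snap('wrist','w4.png')
p=s['tcp_pos'];E=s['ee_rot']
T=lambda x,y,z:p+E@np.array([x,y,z])
# nominal: axis 9 below grasp => tool z = -19+9=-10 ; top of gear is tool z -22.5
for n,x,z in(('gear far',76.5,-22),('gear near',69.5,-22),('brg far',66,-16),('rub',45,-20.9)): print(n,proj('w4.png',T(x,0,z)))
a=cv2.imread('pics/w4.png')[20:240,240:400]
cv2.imwrite('pics/c6.png',cv2.resize(a,None,fx=2.7,fy=2.7,interpolation=cv2.INTER_CUBIC))
# path to above printer
c=np.array([617.4,61.15]);h=85.64
plan(p,E,[([*c,133],h)])
E
```

```text
8.0 [429.3752336  113.7638808  128.57033057] [[ 2.702e-01  9.628e-01 -2.600e-03]
 [ 9.628e-01 -2.702e-01 -3.000e-04]
 [-1.000e-03 -2.400e-03 -1.000e+00]] [ 0.16046253  0.08443102 -1.71749076] [-0.01090279 -0.09708954  0.03476374] 0.22375605448945432
gear far [[318.46502355  98.94895187]]
gear near [[318.44680158 116.29363087]]
brg far [[318.39213347 124.51167097]]
rub [[318.37872531 173.08892883]]
[{"offset": [0.0, 0.039, -0.001], "turn": [-0.03, 0.01, -2.26]}, {"offset": [-0.0015, 0.039, -0.001], "turn": [-0.03, 0.01, -2.26]}, {"offset": [-0.0031, 0.0389, -0.0009], "turn": [-0.03, 0.01, -2.26]}, {"offset": [-0.0046, 0.0388, -0.0009], "turn": [-0.03, 0.01, -2.26]}, {"offset": [-0.0061, 0.0386, -0.0009], "turn": [-0.03, 0.01, -2.26]}]
```

View pics/c6.png

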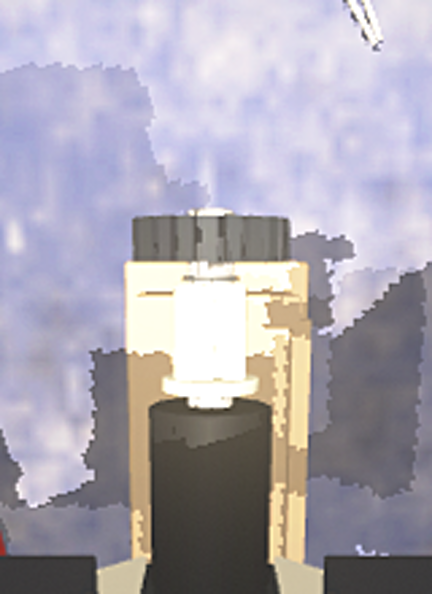

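Roller held level and straight: gear rows 100–117, centre col 318 (predicted 99–116, 318.4); rubber a bit lower in the hand than planned (~3 mm). Carry it over the printer.

>>> {"name": "apply_moves", "arguments": {
  "targets": [
    {"offset": [0, 0.039, 0], "turn": [0, 0, -2.26]},
    {"offset": [-0.0015, 0.039, 0], "turn": [0, 0, -2.26]},
    {"offset": [-0.003, 0.039, 0], "turn": [0, 0, -2.26]},
    {"offset": [-0.0045, 0.039, 0], "turn": [0, 0, -2.26]},
    {"offset": [-0.006, 0.0385, 0], "turn": [0, 0, -2.26]}
  ]
}}

```text
time_s: 8.68
tcp_pos: [619.2, 61.0, 128.3]
ee_rot: [[0.075, 0.997, -0.002], [0.997, -0.075, 0.0], [-0.0, -0.002, -1.0]]
force: [-0.2, -0.1, -0.3]
gripper_width: 0.226
```

>>> {"name": "apply_moves", "arguments": {
  "targets": [
    {"offset": [0, 0, 0], "turn": [0, 0, 0]},
    {"offset": [0, 0, 0.015], "turn": [0, 0, 0]},
    {"offset": [0, 0, 0.015], "turn": [0, 0, 0]},
    {"offset": [0, 0, 0], "turn": [0, 0, 0]},
    {"offset": [0, 0, 0], "turn": [0, 0, 0]}
  ]
}}

```text
time_s: 9.3
tcp_pos: [618.3, 61.6, 99.8]
ee_rot: [[0.076, 0.997, 0.0], [0.997, -0.076, -0.0], [-0.0, 0.0, -1.0]]
force: [1.0, 0.2, -0.9]
gripper_width: 0.225
```

```bash
python3 - <<'E'
from h import *
s=arm.get_state(); print(s['time_s'],s['tcp_pos'],s['ee_rot'].round(4),s['force'],s['torque'],s['gripper_width'])
im=snap('wrist','w5.png')
p=s['tcp_pos'];E=s['ee_rot']
a=cv2.imread('pics/w5.png')[70:240,220:420]
A=cv2.resize(a,None,fx=3.5,fy=3.5,interpolation=cv2.INTER_CUBIC); print(A.shape)
cv2.imwrite('pics/c7.png',A)
c=np.array([617.4,61.15]);h=np.radians(85.64);d=np.array([np.cos(h),np.sin(h)]);e=np.array([np.sin(h),-np.cos(h)])
L=lambda k,x,z:((proj('w5.png',[*(c+k*d+x*e),z])[0]-[220,70])*3.5).round(0)
for n,k,x,z in(('plate in',52,0,82),('plate out',60,0,82),('slotF',52,-9,82),('slotB',52,9,82)): print(n,L(k,x,z))
print('delta to home in tool',E.T@(np.array([*c,0])-p),'turn',85.64-np.degrees(np.arctan2(E[1,0],E[0,0])))
E
```

```text
9.3 [618.33110636  61.63976183  99.820161  ] [[ 7.600e-02  9.971e-01  0.000e+00]
 [ 9.971e-01 -7.600e-02 -1.000e-04]
 [-1.000e-04  1.000e-04 -1.000e+00]] [ 0.97486161  0.19841181 -0.87037904] [-0.05258704 -0.06918444  0.0232259 ] 0.22486394622358524
(595, 700, 3)
plate in [336. 280.]
plate out [336. 229.]
slotF [280. 280.]
slotB [392. 280.]
delta to home in tool [-0.55177651 -0.89667557 99.82015269] turn 0.0009168258871312673
```

View pics/c7.png

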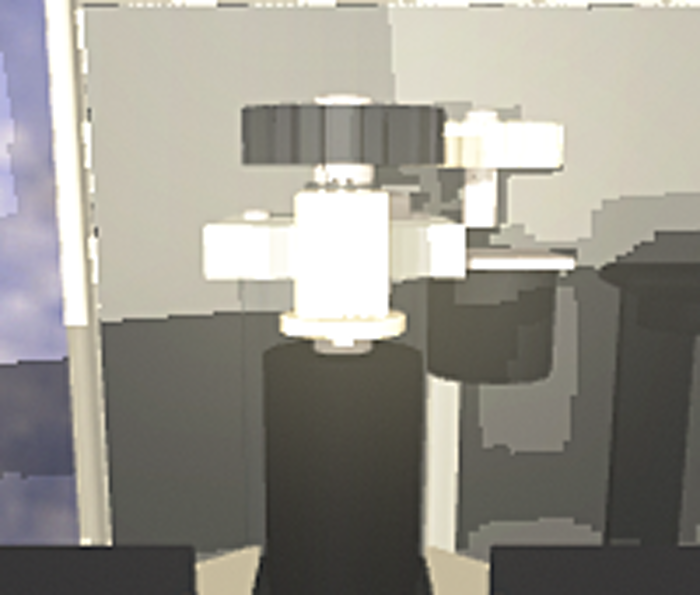

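The gear-side plate is at cols 203–465, rows 225–280 (predicted 229–280), slot centre ~335; bearing centre 341.5, flange just inside the plate. Shift about −0.8 mm in both tool x and y, then lower into the flare.

>>> {"name": "apply_moves", "arguments": {
  "targets": [
    {"offset": [-0.0008, -0.0008, 0], "turn": [0, 0, 0]},
    {"offset": [0, 0, 0.01], "turn": [0, 0, 0]},
    {"offset": [0, 0, 0.01], "turn": [0, 0, 0]},
    {"offset": [0, 0, 0.003], "turn": [0, 0, 0]},
    {"offset": [0, 0, 0], "turn": [0, 0, 0]}
  ]
}}

```text
time_s: 9.98
tcp_pos: [617.4, 60.7, 76.2]
ee_rot: [[0.076, 0.997, -0.001], [0.997, -0.076, -0.0], [-0.0, -0.001, -1.0]]
force: [0.4, -0.8, -1.2]
gripper_width: 0.223
```

>>> {"name": "apply_moves", "arguments": {
  "targets": [
    {"offset": [0, 0, 0.002], "turn": [0, 0, 0]},
    {"offset": [0, 0, 0.002], "turn": [0, 0, 0]},
    {"offset": [0, 0, 0], "turn": [0, 0, 0]}
  ]
}}

```text
time_s: 10.35
tcp_pos: [617.5, 60.7, 72.6]
ee_rot: [[0.076, 0.997, -0.0], [0.997, -0.076, -0.0], [-0.0, -0.0, -1.0]]
force: [-0.1, -0.1, -1.6]
gripper_width: 0.226
```

```bash
python3 - <<'E'
from h import *
s=arm.get_state(); print(s['time_s'],s['tcp_pos'],s['ee_rot'].round(4),s['force'],s['torque'],s['gripper_width'])
im=snap('wrist','w6.png')
sd=snap('side','s2.png');sc=snap('scene','sc2.png')
a=cv2.imread('pics/w6.png')[80:240,250:390]
A=cv2.resize(a,None,fx=2.8,fy=2.8,interpolation=cv2.INTER_CUBIC)
b=cv2.imread('pics/sc2.png')[170:270,340:420]
B=cv2.resize(b,None,fx=4.48,fy=4.48,interpolation=cv2.INTER_CUBIC); print(A.shape,B.shape)
cv2.imwrite('pics/c8.png',np.hstack([A,B]))
E
```

```text
10.35 [617.5482384   60.70334628  72.62909018] [[ 7.630e-02  9.971e-01 -1.000e-04]
 [ 9.971e-01 -7.630e-02 -1.000e-04]
 [-1.000e-04 -1.000e-04 -1.000e+00]] [-0.14743328 -0.09005783 -1.60855297] [-0.03085467 -0.0824869   0.01110365] 0.22620095287429332
(448, 392, 3) (448, 358, 3)
```

View pics/c8.png

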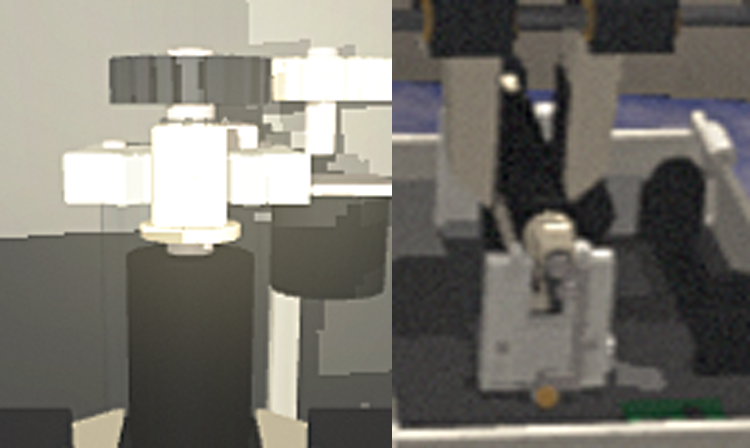

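Gear-side bearing sits centred over its slot (189 vs plate 187), flange ~2 mm inside the plate; the plain end is also over its slot in the scene view. Lower gently, watching force.

>>> {"name": "apply_moves", "arguments": {
  "targets": [
    {"offset": [0, -0.0002, 0.002], "turn": [0, 0, 0]},
    {"offset": [0, 0, 0.002], "turn": [0, 0, 0]},
    {"offset": [0, 0, 0], "turn": [0, 0, 0]}
  ]
}}

```text
time_s: 10.88
tcp_pos: [616.9, 60.7, 68.4]
ee_rot: [[0.076, 0.997, -0.001], [0.997, -0.076, -0.0], [-0.0, -0.001, -1.0]]
force: [-2.8, -0.2, -0.1]
gripper_width: 0.225
```

>>> {"name": "apply_moves", "arguments": {
  "targets": [
    {"offset": [0, 0, 0.002], "turn": [0, 0, 0]},
    {"offset": [0, 0, 0.002], "turn": [0, 0, 0]},
    {"offset": [0, 0, 0], "turn": [0, 0, 0]}
  ]
}}

```text
time_s: 11.25
tcp_pos: [617.2, 60.7, 64.5]
ee_rot: [[0.076, 0.997, -0.001], [0.997, -0.076, -0.0], [-0.0, -0.001, -1.0]]
force: [-2.7, -0.7, -0.1]
gripper_width: 0.225
```

>>> {"name": "apply_moves", "arguments": {
  "targets": [
    {"offset": [0, 0, 0.002], "turn": [0, 0, 0]},
    {"offset": [0, 0, 0.001], "turn": [0, 0, 0]},
    {"offset": [0, 0, 0], "turn": [0, 0, 0]}
  ]
}}

```text
time_s: 11.62
tcp_pos: [617.3, 60.7, 61.6]
ee_rot: [[0.076, 0.997, -0.0], [0.997, -0.076, -0.0], [-0.0, -0.0, -1.0]]
force: [-3.2, 0.3, 1.7]
gripper_width: 0.222
```

>>> {"name": "apply_moves", "arguments": {
  "targets": [
    {"offset": [0, 0, 0.001], "turn": [0, 0, 0]},
    {"offset": [0, 0, 0.001], "turn": [0, 0, 0]},
    {"offset": [0, 0, 0.001], "turn": [0, 0, 0]},
    {"offset": [0, 0, 0], "turn": [0, 0, 0]}
  ]
}}

```text
time_s: 12.12
tcp_pos: [617.0, 60.7, 58.2]
ee_rot: [[0.076, 0.997, -0.001], [0.997, -0.076, -0.0], [-0.0, -0.001, -1.0]]
force: [-4.2, 0.5, -1.0]
gripper_width: 0.225
```

>>> {"name": "apply_moves", "arguments": {
  "targets": [
    {"offset": [0, 0, 0.001], "turn": [0, 0, 0]},
    {"offset": [0, 0, 0.001], "turn": [0, 0, 0]},
    {"offset": [0, 0, 0.001], "turn": [0, 0, 0]},
    {"offset": [0, 0, 0], "turn": [0, 0, 0]}
  ]
}}

```text
time_s: 12.62
tcp_pos: [617.4, 60.7, 55.8]
ee_rot: [[0.076, 0.997, -0.0], [0.997, -0.076, -0.0], [-0.0, -0.0, -1.0]]
force: [-4.5, 0.7, 2.5]
gripper_width: 0.229
```

>>> {"name": "apply_moves", "arguments": {
  "targets": [
    {"offset": [0, 0, 0.001], "turn": [0, 0, 0]},
    {"offset": [0, 0, 0.001], "turn": [0, 0, 0]},
    {"offset": [0, 0, 0], "turn": [0, 0, 0]}
  ]
}}

```text
time_s: 13.0
tcp_pos: [617.4, 60.7, 54.4]
ee_rot: [[0.076, 0.997, 0.0], [0.997, -0.076, -0.0], [-0.0, 0.0, -1.0]]
force: [-5.6, -0.1, 5.8]
gripper_width: 0.227
```

>>> {"name": "apply_moves", "arguments": {
  "targets": [
    {"offset": [0, 0, 0.001], "turn": [0, 0, 0]},
    {"offset": [0, 0, 0.001], "turn": [0, 0, 0]},
    {"offset": [0, 0, 0], "turn": [0, 0, 0]}
  ]
}}

```text
time_s: 13.38
tcp_pos: [617.4, 60.7, 52.7]
ee_rot: [[0.076, 0.997, 0.0], [0.997, -0.076, -0.0], [-0.0, 0.0, -1.0]]
force: [-7.4, -0.0, 8.1]
gripper_width: 0.23
```

>>> {"name": "apply_moves", "arguments": {
  "targets": [
    {"offset": [0, 0, 0.001], "turn": [0, 0, 0]},
    {"offset": [0, 0, 0.001], "turn": [0, 0, 0]},
    {"offset": [0, 0, 0], "turn": [0, 0, 0]}
  ]
}}

```text
time_s: 13.75
tcp_pos: [617.5, 60.7, 50.9]
ee_rot: [[0.076, 0.997, 0.001], [0.997, -0.076, -0.0], [-0.0, 0.001, -1.0]]
force: [-7.4, 0.8, 9.2]
gripper_width: 0.225
```

>>> {"name": "apply_moves", "arguments": {
  "targets": [
    {"offset": [0, -0.0003, 0.001], "turn": [0, 0, 0]},
    {"offset": [0, 0, 0.001], "turn": [0, 0, 0]},
    {"offset": [0, 0, 0], "turn": [0, 0, 0]}
  ]
}}

```text
time_s: 14.12
tcp_pos: [617.4, 60.7, 49.2]
ee_rot: [[0.076, 0.997, 0.001], [0.997, -0.076, -0.0], [-0.0, 0.001, -1.0]]
force: [-7.6, -0.3, 10.4]
gripper_width: 0.226
```

>>> {"name": "apply_moves", "arguments": {
  "targets": [
    {"offset": [0, 0, 0.001], "turn": [0, 0, 0]},
    {"offset": [0, 0, 0], "turn": [0, 0, 0]}
  ]
}}

```text
time_s: 14.38
tcp_pos: [617.5, 60.7, 48.3]
ee_rot: [[0.076, 0.997, 0.001], [0.997, -0.076, -0.0], [-0.0, 0.001, -1.0]]
force: [-7.9, 0.2, 10.4]
gripper_width: 0.227
```

```bash
python3 - <<'E'
from h import *
s=arm.get_state(); print(s['time_s'],s['tcp_pos'],s['force'],s['torque'],s['gripper_width'])
E
```

```text
14.375 [617.45040585  60.69334881  48.29696454] [-7.91929518  0.24522652 10.4174439 ] [0.01584174 1.16400695 0.041685  ] 0.2265116512342664
```

>>> {"name": "apply_moves", "arguments": {
  "targets": [
    {"offset": [0, 0, 0.001], "turn": [0, 0, 0]},
    {"offset": [0, 0, 0], "turn": [0, 0, 0]}
  ]
}}

```text
time_s: 14.62
tcp_pos: [617.6, 60.7, 47.3]
ee_rot: [[0.076, 0.997, 0.002], [0.997, -0.076, -0.0], [-0.0, 0.002, -1.0]]
force: [-7.1, -0.2, 10.6]
gripper_width: 0.229
```

>>> {"name": "apply_moves", "arguments": {
  "targets": [
    {"offset": [0, 0, 0.001], "turn": [0, 0, 0]},
    {"offset": [0, 0, 0], "turn": [0, 0, 0]}
  ]
}}

```text
time_s: 14.88
tcp_pos: [617.6, 60.7, 46.4]
ee_rot: [[0.076, 0.997, 0.002], [0.997, -0.076, -0.0], [-0.0, 0.002, -1.0]]
force: [-7.6, 1.5, 11.8]
gripper_width: 0.227
```

>>> {"name": "apply_moves", "arguments": {
  "targets": [
    {"offset": [0, 0, 0.001], "turn": [0, 0, 0]},
    {"offset": [0, 0, 0], "turn": [0, 0, 0]}
  ]
}}

```text
time_s: 15.12
tcp_pos: [617.6, 60.7, 45.7]
ee_rot: [[0.076, 0.997, 0.002], [0.997, -0.076, -0.0], [-0.0, 0.002, -1.0]]
force: [-8.0, -0.3, 13.3]
gripper_width: 0.228
```

>>> {"name": "apply_moves", "arguments": {
  "targets": [
    {"offset": [0, 0, 0.001], "turn": [0, 0, 0]},
    {"offset": [0, 0, 0], "turn": [0, 0, 0]}
  ]
}}

```text
time_s: 15.38
tcp_pos: [617.6, 60.7, 45.0]
ee_rot: [[0.076, 0.997, 0.002], [0.997, -0.076, -0.0], [-0.0, 0.002, -1.0]]
force: [-8.3, -0.3, 15.7]
gripper_width: 0.224
```

>>> {"name": "apply_moves", "arguments": {
  "targets": [
    {"offset": [0, 0, 0.001], "turn": [0, 0, 0]},
    {"offset": [0, 0, 0], "turn": [0, 0, 0]}
  ]
}}

```text
time_s: 15.62
tcp_pos: [617.6, 60.7, 44.3]
ee_rot: [[0.076, 0.997, 0.002], [0.997, -0.076, -0.0], [-0.0, 0.002, -1.0]]
force: [-9.9, -0.0, 17.2]
gripper_width: 0.224
```

```bash
python3 - <<'E'
from h import *
s=arm.get_state(); print(s['time_s'],s['tcp_pos'],s['force'],s['torque'],s['gripper_width'])
a=cv2.imread('pics/w6.png',0);snap('wrist','w7.png');b=cv2.imread('pics/w7.png',0)
# gear & rubber widths, slip check
for im in(a,b):
    print([int(x) for x in im[108,284:356]]); print([int(x) for x in im[185,286:350]]); print([int(x) for x in im[150:180,305]])
E
```

```text
15.625 [617.63118958  60.70673454  44.28174301] [-9.90986417 -0.03326229 17.20639443] [-0.03044993  1.58997492 -0.04568386] 0.22399723496175278
[193, 193, 193, 198, 193, 101, 98, 108, 115, 112, 112, 112, 106, 106, 111, 119, 118, 119, 118, 103, 98, 94, 124, 131, 130, 132, 131, 108, 92, 97, 108, 161, 155, 153, 155, 155, 137, 97, 100, 113, 124, 123, 123, 123, 125, 122, 118, 117, 117, 120, 118, 118, 120, 123, 124, 120, 111, 112, 114, 131, 118, 102, 135, 210, 248, 241, 240, 244, 254, 255, 255, 255]
[96, 95, 99, 100, 101, 100, 100, 100, 100, 78, 68, 70, 71, 71, 71, 74, 71, 74, 74, 74, 74, 75, 75, 75, 77, 77, 76, 75, 77, 78, 77, 79, 77, 77, 77, 77, 77, 78, 77, 77, 77, 77, 77, 76, 78, 76, 77, 77, 77, 75, 76, 76, 75, 75, 82, 107, 104, 104, 101, 108, 154, 199, 235, 245]
[255, 255, 255, 255, 255, 255, 255, 255, 255, 255, 250, 254, 255, 207, 216, 216, 112, 79, 81, 83, 82, 83, 82, 81, 82, 80, 80, 79, 79, 78]
[181, 182, 183, 182, 149, 106, 90, 100, 106, 104, 105, 104, 96, 82, 96, 110, 109, 110, 109, 87, 93, 109, 122, 120, 122, 123, 121, 98, 100, 142, 140, 143, 144, 143, 142, 144, 140, 123, 118, 98, 116, 115, 115, 115, 113, 102, 109, 108, 107, 110, 110, 110, 111, 114, 115, 110, 105, 105, 109, 123, 106, 94, 131, 237, 255, 254, 254, 254, 254, 254, 255, 254]
[94, 96, 94, 94, 94, 95, 94, 98, 95, 68, 67, 67, 68, 68, 70, 67, 71, 71, 69, 71, 70, 70, 72, 72, 72, 72, 73, 73, 74, 74, 75, 75, 75, 74, 76, 74, 74, 73, 74, 75, 74, 75, 73, 75, 73, 73, 72, 74, 73, 75, 73, 74, 73, 72, 88, 103, 100, 99, 98, 99, 98, 99, 101, 98]
[209, 212, 217, 216, 216, 217, 213, 248, 255, 255, 253, 253, 254, 254, 255, 255, 121, 70, 78, 79, 80, 78, 78, 77, 77, 77, 76, 75, 75, 75]
```

Push ≈ 18.6 N net, level (torque x ≈ 0), no slip in the grip. Continue in half-millimetre steps.

>>> {"name": "apply_moves", "arguments": {
  "targets": [
    {"offset": [0, 0, 0.0007], "turn": [0, 0, 0]},
    {"offset": [0, 0, 0], "turn": [0, 0, 0]}
  ]
}}

```text
time_s: 15.92
tcp_pos: [617.6, 60.7, 43.8]
ee_rot: [[0.076, 0.997, 0.002], [0.997, -0.076, -0.0], [-0.0, 0.002, -1.0]]
force: [-10.2, 0.4, 19.0]
gripper_width: 0.231
```

>>> {"name": "apply_moves", "arguments": {
  "targets": [
    {"offset": [0, 0, 0.0007], "turn": [0, 0, 0]},
    {"offset": [0, 0, 0], "turn": [0, 0, 0]}
  ]
}}

```text
time_s: 16.18
tcp_pos: [617.7, 60.7, 43.3]
ee_rot: [[0.076, 0.997, 0.002], [0.997, -0.076, -0.0], [-0.0, 0.002, -1.0]]
force: [-11.8, -0.8, 20.5]
gripper_width: 0.226
```

Forward side load (−12 N in x) suggests I'm rubbing on the slot's back wall; ease 0.8 mm toward the front.

>>> {"name": "apply_moves", "arguments": {
  "targets": [
    {"offset": [0, -0.0004, 0], "turn": [0, 0, 0]},
    {"offset": [0, -0.0004, 0], "turn": [0, 0, 0]},
    {"offset": [0, 0, 0], "turn": [0, 0, 0]}
  ]
}}

```text
time_s: 16.55
tcp_pos: [617.6, 60.7, 43.6]
ee_rot: [[0.076, 0.997, 0.004], [0.997, -0.076, -0.0], [-0.0, 0.004, -1.0]]
force: [-7.6, -0.0, 19.8]
gripper_width: 0.226
```

>>> {"name": "apply_moves", "arguments": {
  "targets": [
    {"offset": [0, -0.0005, 0], "turn": [0, 0, 0]},
    {"offset": [0, -0.0004, 0], "turn": [0, 0, 0]},
    {"offset": [0, 0, 0], "turn": [0, 0, 0]}
  ]
}}

```text
time_s: 16.92
tcp_pos: [617.6, 60.7, 43.8]
ee_rot: [[0.076, 0.997, 0.006], [0.997, -0.076, -0.0], [0.0, 0.006, -1.0]]
force: [-6.3, 0.3, 18.5]
gripper_width: 0.224
```

```bash
python3 - <<'E'
from h import *
s=arm.get_state(); print(s['time_s'],s['tcp_pos'],s['ee_rot'].round(4),s['force'],s['torque'],s['gripper_width'])
snap('wrist','w8.png')
for f in('w6.png','w8.png'):
    g=cv2.imread('pics/'+f,0); print(f)
    for r in(138,142,146,150): print(r,[int(x) for x in g[r,262:304]],'|',[int(x) for x in g[r,330:385]])
E
```

```text
16.925 [617.59737291  60.68894883  43.83112098] [[ 7.620e-02  9.971e-01  6.200e-03]
 [ 9.971e-01 -7.620e-02 -5.000e-04]
 [ 0.000e+00  6.300e-03 -1.000e+00]] [-6.32769842  0.30933324 18.53839999] [-0.03429041  1.05931657 -0.05148545] 0.22415855141215035
w6.png
138 [189, 189, 190, 190, 189, 190, 190, 190, 188, 184, 219, 255, 255, 255, 255, 255, 255, 255, 255, 255, 255, 255, 255, 255, 255, 255, 255, 255, 255, 255, 255, 255, 255, 248, 249, 250, 250, 250, 249, 254, 255, 254] | [255, 210, 238, 255, 255, 255, 255, 254, 254, 254, 254, 254, 254, 254, 254, 255, 255, 255, 255, 255, 255, 255, 255, 255, 255, 255, 255, 255, 255, 255, 255, 98, 116, 120, 120, 117, 131, 196, 189, 186, 182, 180, 178, 179, 179, 178, 178, 176, 175, 174, 172, 177, 213, 209, 207]
142 [189, 187, 188, 188, 188, 188, 189, 188, 189, 184, 196, 255, 255, 255, 255, 255, 255, 255, 255, 255, 255, 255, 255, 255, 255, 255, 255, 255, 255, 255, 255, 255, 254, 248, 249, 250, 250, 250, 249, 254, 255, 255] | [255, 210, 239, 255, 255, 255, 254, 254, 254, 254, 254, 254, 254, 254, 255, 255, 255, 255, 255, 255, 255, 255, 255, 255, 255, 255, 
[... 2382 characters left out ...]
4, 254, 254, 254, 254, 254, 254, 255, 255, 255, 255, 255, 255, 255, 255, 255, 255, 255, 255, 255, 255, 255, 255, 255, 255, 231, 149, 160, 163, 162, 161, 164, 163, 162, 160, 160, 161, 161, 160, 161, 161, 159]
150 [179, 178, 172, 209, 255, 255, 255, 255, 255, 255, 255, 255, 255, 255, 255, 255, 255, 255, 255, 255, 255, 255, 255, 255, 255, 255, 255, 255, 255, 245, 247, 247, 247, 247, 248, 247, 251, 255, 255, 254, 175, 195] | [254, 210, 251, 255, 255, 254, 254, 254, 254, 254, 254, 254, 254, 254, 254, 254, 254, 254, 254, 254, 255, 255, 255, 255, 255, 255, 255, 255, 255, 255, 255, 255, 255, 255, 255, 255, 255, 255, 234, 167, 188, 244, 241, 241, 242, 243, 244, 245, 246, 245, 242, 240, 239, 239, 240]
```

Plate width (88.8→104 px) puts the plate top ≈31.5 mm above the TCP, i.e. sunk ~6.7 mm with the bearing ~21.5 mm below it: about on the slot floor (22). Press slightly more, then test by lifting.

>>> {"name": "apply_moves", "arguments": {
  "targets": [
    {"offset": [0, 0, 0.0007], "turn": [0, 0, 0]},
    {"offset": [0, 0, 0.0007], "turn": [0, 0, 0]},
    {"offset": [0, 0, 0], "turn": [0, 0, 0]}
  ]
}}

```text
time_s: 17.35
tcp_pos: [617.6, 60.7, 42.9]
ee_rot: [[0.076, 0.997, 0.006], [0.997, -0.076, -0.0], [0.0, 0.006, -1.0]]
force: [-7.7, 0.4, 22.1]
gripper_width: 0.227
```

>>> {"name": "apply_moves", "arguments": {
  "targets": [
    {"offset": [0, 0, 0.0005], "turn": [0, 0, 0]},
    {"offset": [0, 0, 0], "turn": [0, 0, 0]}
  ]
}}

```text
time_s: 17.6
tcp_pos: [617.6, 60.7, 42.8]
ee_rot: [[0.076, 0.997, 0.007], [0.997, -0.076, -0.001], [-0.0, 0.007, -1.0]]
force: [-8.6, 0.4, 24.8]
gripper_width: 0.226
```

Force now rises steeply (mounts bottoming), ~26 N net. Lift test: raise towards the unloaded height and compare with the ~9 N seen on the way down at TCP z 51.

>>> {"name": "apply_moves", "arguments": {
  "targets": [
    {"offset": [0, 0, -0.0015], "turn": [0, 0, 0]},
    {"offset": [0, 0, -0.0015], "turn": [0, 0, 0]},
    {"offset": [0, 0, -0.001], "turn": [0, 0, 0]},
    {"offset": [0, 0, 0], "turn": [0, 0, 0]}
  ]
}}

```text
time_s: 18.1
tcp_pos: [617.5, 60.7, 45.3]
ee_rot: [[0.076, 0.997, 0.006], [0.997, -0.076, -0.0], [0.0, 0.006, -1.0]]
force: [-5.6, 0.1, 14.2]
gripper_width: 0.222
```

>>> {"name": "apply_moves", "arguments": {
  "targets": [
    {"offset": [0, 0, -0.001], "turn": [0, 0, 0]},
    {"offset": [0, 0, -0.001], "turn": [0, 0, 0]},
    {"offset": [0, 0, -0.001], "turn": [0, 0, 0]},
    {"offset": [0, 0, 0], "turn": [0, 0, 0]}
  ]
}}

```text
time_s: 18.6
tcp_pos: [617.5, 60.7, 47.8]
ee_rot: [[0.076, 0.997, 0.006], [0.997, -0.076, -0.0], [0.0, 0.006, -1.0]]
force: [-4.2, -0.3, 10.9]
gripper_width: 0.226
```

>>> {"name": "apply_moves", "arguments": {
  "targets": [
    {"offset": [0, 0, -0.001], "turn": [0, 0, 0]},
    {"offset": [0, 0, -0.001], "turn": [0, 0, 0]},
    {"offset": [0, 0, -0.001], "turn": [0, 0, 0]},
    {"offset": [0, 0, 0], "turn": [0, 0, 0]}
  ]
}}

```text
time_s: 19.1
tcp_pos: [617.4, 60.7, 49.7]
ee_rot: [[0.076, 0.997, 0.005], [0.997, -0.076, -0.0], [0.0, 0.005, -1.0]]
force: [0.8, 0.0, 5.8]
gripper_width: 0.224
```

```bash
python3 - <<'E'
from h import *
s=arm.get_state(); print(s['time_s'],s['tcp_pos'],s['ee_rot'].round(4),s['force'],s['torque'],s['gripper_width'])
snap('wrist','w9.png'); snap('scene','sc3.png'); snap('side','s3.png')
for f in('w6.png','w8.png','w9.png'):
    g=cv2.imread('pics/'+f,0).astype(float); 
    e=lambda r,a,b,up:a+np.argmax((1 if up else -1)*np.diff(g[r,a:b]))
    print(f,e(146,255,285,1),e(142,350,385,0),[int(x) for x in g[142,262:275]],[int(x) for x in g[142,355:375]])
E
```

```text
19.1 [617.39924437  60.68335252  49.72929165] [[ 7.640e-02  9.971e-01  5.000e-03]
 [ 9.971e-01 -7.640e-02 -3.000e-04]
 [ 1.000e-04  5.000e-03 -1.000e+00]] [0.75704391 0.00859619 5.7582068 ] [-0.01295853 -0.17960916  0.01754789] 0.22400912412885904
w6.png 272 360 [189, 187, 188, 188, 188, 188, 189, 188, 189, 184, 196, 255, 255] [255, 255, 255, 255, 255, 255, 140, 153, 157, 156, 157, 159, 158, 158, 158, 157, 155, 155, 169, 166]
w8.png 264 368 [180, 178, 169, 249, 255, 255, 255, 255, 255, 255, 255, 255, 255] [255, 255, 255, 255, 255, 255, 255, 255, 255, 255, 255, 255, 255, 255, 95, 113, 117, 114, 123, 182]
w9.png 265 368 [177, 176, 174, 164, 244, 255, 255, 255, 255, 255, 255, 255, 255] [255, 255, 255, 255, 255, 255, 255, 255, 255, 255, 255, 255, 255, 188, 100, 111, 110, 121, 180, 174]
```

Now 5.8 N here versus ~10 N on the way down, and the plate followed the roller up (relative shift only ~1.2 mm, side load gone) — looks latched. Confirm with more lift.

>>> {"name": "apply_moves", "arguments": {
  "targets": [
    {"offset": [0, 0, -0.001], "turn": [0, 0, 0]},
    {"offset": [0, 0, -0.001], "turn": [0, 0, 0]},
    {"offset": [0, 0, 0], "turn": [0, 0, 0]}
  ]
}}

```text
time_s: 19.62
tcp_pos: [617.2, 60.7, 50.9]
ee_rot: [[0.076, 0.997, 0.004], [0.997, -0.076, -0.0], [0.0, 0.004, -1.0]]
force: [6.9, 0.0, 1.9]
gripper_width: 0.228
```

>>> {"name": "apply_moves", "arguments": {
  "targets": [
    {"offset": [0, 0, -0.001], "turn": [0, 0, 0]},
    {"offset": [0, 0, 0], "turn": [0, 0, 0]},
    {"offset": [0, 0, 0], "turn": [0, 0, 0]}
  ]
}}

```text
time_s: 20.0
tcp_pos: [617.3, 60.7, 51.4]
ee_rot: [[0.076, 0.997, 0.004], [0.997, -0.076, -0.0], [0.0, 0.004, -1.0]]
force: [7.3, 0.9, -1.6]
gripper_width: 0.227
```

```bash
python3 - <<'E'
from h import *
s=arm.get_state(); print(s['time_s'],s['tcp_pos'],s['ee_rot'].round(4),s['force'],s['torque'],s['gripper_width'])
snap('wrist','w10.png')
for f in('w6.png','w8.png','w9.png','w10.png'):
    g=cv2.imread('pics/'+f,0).astype(float); print(f,[int(x) for x in g[142,262:275]],[int(x) for x in g[142,360:375]])
E
```

```text
20.0 [617.25108007  60.68597355  51.42116127] [[ 7.640e-02  9.971e-01  4.100e-03]
 [ 9.971e-01 -7.640e-02 -2.000e-04]
 [ 1.000e-04  4.100e-03 -1.000e+00]] [ 7.34072717  0.94989753 -1.59941015] [-0.03358317 -1.33762988  0.04585412] 0.2271220179067838
w6.png [189, 187, 188, 188, 188, 188, 189, 188, 189, 184, 196, 255, 255] [255, 140, 153, 157, 156, 157, 159, 158, 158, 158, 157, 155, 155, 169, 166]
w8.png [180, 178, 169, 249, 255, 255, 255, 255, 255, 255, 255, 255, 255] [255, 255, 255, 255, 255, 255, 255, 255, 255, 95, 113, 117, 114, 123, 182]
w9.png [177, 176, 174, 164, 244, 255, 255, 255, 255, 255, 255, 255, 255] [255, 255, 255, 255, 255, 255, 255, 255, 188, 100, 111, 110, 121, 180, 174]
w10.png [186, 185, 185, 179, 216, 255, 255, 255, 255, 255, 255, 255, 255] [255, 255, 255, 255, 255, 255, 255, 255, 255, 101, 117, 116, 129, 191, 185]
```

At TCP z 51.4 (home height) net load is just the weight: latched. Undo the side offset and pull very gently to check both ends equally.

>>> {"name": "apply_moves", "arguments": {
  "targets": [
    {"offset": [0, 0.0007, 0], "turn": [0, 0, 0]},
    {"offset": [0, 0.0006, -0.0007], "turn": [0, 0, 0]},
    {"offset": [0, 0, -0.0007], "turn": [0, 0, 0]},
    {"offset": [0, 0, 0], "turn": [0, 0, 0]}
  ]
}}

```text
time_s: 20.55
tcp_pos: [617.2, 60.7, 51.5]
ee_rot: [[0.076, 0.997, 0.0], [0.997, -0.076, -0.0], [0.0, 0.0, -1.0]]
force: [7.3, -0.2, -6.9]
gripper_width: 0.227
```

```bash
python3 - <<'E'
from h import *
s=arm.get_state(); print(s['time_s'],s['tcp_pos'],s['ee_rot'].round(4),s['force'],s['torque'])
snap('wrist','w11.png');
g=cv2.imread('pics/w11.png',0); print([int(x) for x in g[142,262:275]],[int(x) for x in g[142,360:375]])
print(arm.get_state()['torque'],arm.get_state()['force'])
E
```

```text
20.55 [617.19215294  60.69626715  51.52532973] [[ 7.650e-02  9.971e-01  5.000e-04]
 [ 9.971e-01 -7.650e-02 -0.000e+00]
 [ 0.000e+00  5.000e-04 -1.000e+00]] [ 7.27633366 -0.15846837 -6.8719646 ] [-0.02097482 -1.29416626  0.05070862]
[186, 186, 184, 178, 216, 255, 255, 255, 255, 255, 255, 255, 255] [255, 255, 255, 255, 255, 255, 255, 255, 199, 104, 116, 115, 128, 189, 183]
[-0.0101082  -1.26025982  0.04380279] [ 7.02099731  0.29364187 -5.01841706]
```

Pull of ~5 N holds with no motion and no roll moment (−0.02 N m): both ends latched. Unload, then open partly and lift away.

>>> {"name": "apply_moves", "arguments": {
  "targets": [
    {"offset": [0, 0.0006, 0.0008], "turn": [0, 0, 0]},
    {"offset": [0, 0.0004, 0.0003], "turn": [0, 0, 0]},
    {"offset": [0, 0, 0], "turn": [0, 0, 0]}
  ]
}}

```text
time_s: 20.98
tcp_pos: [617.3, 60.7, 51.4]
ee_rot: [[0.076, 0.997, -0.001], [0.997, -0.076, -0.0], [-0.0, -0.001, -1.0]]
force: [1.6, -0.6, -1.0]
gripper_width: 0.225
```

>>> {"name": "apply_moves", "arguments": {
  "targets": [
    {"offset": [0, 0, 0], "turn": [0, 0, 0]},
    {"offset": [0, 0, 0], "turn": [0, 0, 0]},
    {"offset": [0, 0, 0], "turn": [0, 0, 0]},
    {"offset": [0, 0, 0], "turn": [0, 0, 0]}
  ],
  "grip": 0.1
}}

```text
time_s: 21.48
tcp_pos: [617.6, 60.7, 51.7]
ee_rot: [[0.076, 0.997, -0.0], [0.997, -0.076, -0.0], [-0.0, -0.0, -1.0]]
force: [1.1, 0.0, 0.6]
gripper_width: 0.449
```

>>> {"name": "apply_moves", "arguments": {
  "targets": [
    {"offset": [0, 0, 0], "turn": [0, 0, 0]},
    {"offset": [0, 0, 0], "turn": [0, 0, 0]}
  ]
}}

```text
time_s: 21.72
tcp_pos: [617.7, 60.7, 51.7]
ee_rot: [[0.076, 0.997, -0.0], [0.997, -0.076, -0.0], [-0.0, -0.0, -1.0]]
force: [-0.1, -0.2, -0.0]
gripper_width: 0.451
```

>>> {"name": "apply_moves", "arguments": {
  "targets": [
    {"offset": [0, 0, -0.01], "turn": [0, 0, 0]},
    {"offset": [0, 0, -0.02], "turn": [0, 0, 0]},
    {"offset": [0, 0, -0.03], "turn": [0, 0, 0]},
    {"offset": [-0.03, 0, -0.03], "turn": [0, 0, 0]},
    {"offset": [-0.04, 0, 0], "turn": [0, 0, 0]}
  ]
}}

```text
time_s: 22.35
tcp_pos: [614.1, -9.3, 145.5]
ee_rot: [[0.074, 0.997, 0.007], [0.997, -0.074, -0.001], [-0.0, 0.007, -1.0]]
force: [-0.6, -1.1, 0.1]
gripper_width: 0.45
```

>>> {"name": "apply_moves", "arguments": {
  "targets": [
    {"offset": [-0.04, 0, -0.01], "turn": [0, 0, 0]},
    {"offset": [0, 0, 0], "turn": [0, 0, 0]},
    {"offset": [0, 0, 0], "turn": [0, 0, 0]}
  ]
}}

```text
time_s: 22.72
tcp_pos: [609.3, -48.7, 152.1]
ee_rot: [[0.077, 0.997, 0.0], [0.997, -0.077, 0.0], [0.0, 0.0, -1.0]]
force: [0.8, 0.4, -0.7]
gripper_width: 0.453
```

```bash
python3 - <<'E'
from h import *
s=arm.get_state(); print(s['time_s'],s['tcp_pos'],s['force'])
snap('wrist','w12.png'); snap('side','s4.png'); snap('scene','sc4.png')
a=cv2.imread('pics/w12.png')[0:240,180:460]; A=cv2.resize(a,(525,450),interpolation=cv2.INTER_CUBIC)
b=cv2.imread('pics/sc4.png')[185:265,340:389]; B=cv2.resize(b,(275,450),interpolation=cv2.INTER_CUBIC)
cv2.imwrite('pics/c9.png',np.hstack([A,B]))
c=np.array([617.4,61.15]);h=np.radians(85.64);d=np.array([np.cos(h),np.sin(h)])
P=[[*(c+k*d),z] for k,z in((76.5,73.4),(58,67.4),(45,72.3),(-45,72.3),(-58,67.4))]
print(((proj('w12.png',P)-[180,0])*1.875).round(0).tolist())
E
```

```text
22.725 [609.33314613 -48.67872328 152.07892888] [ 0.76451124  0.42142181 -0.72384256]
[[257.0, -133.0], [257.0, -63.0], [257.0, -27.0], [257.0, 231.0], [257.0, 264.0]]
```

View pics/c9.png

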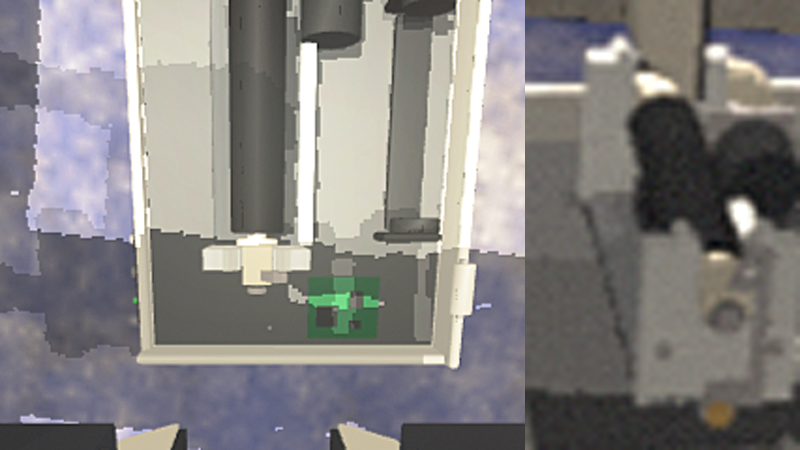

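The plain-end bearing sits low in its slot with the latch over it. The rubber is centred at col 257.5 (predicted 257), and the far end is down between its plate halves in the scene view. The arm is clear, so I'll hand in.

```bash
python3 -c "
from station import arm
print(arm.close_job()); print(arm.get_state()['time_s'])"
```

```text
the job is handed in; nothing more can be done
None
the job is handed in; nothing more can be done
```

The platen roller is in the printer and, by my checks, latched at both ends. I released it, moved the arm clear and handed the job in at about 23 s.

**Pressing:** I lifted the roller from the cradle and lowered it level with the gear on the gear-train side. I then pressed to about 25–26 N net, where the push began to rise steeply. That is a little over the suggested 20 N and well under the 40 N damage level. A side load from the slot built up to about 12 N on the way down. I eased it off before the final press.

**Latch checks:**
- **Force at home height:** on the lift, only the roller's own weight remained, where there had been about 9 N of push on the way down.
- **Pull test:** a gentle 5 N upward pull moved nothing and gave no roll moment, so both ends were holding equally.
- **Final picture:** after release the plain end sits in its slot under its latch. The gear end shows only coarsely in the scene camera, so that side rests mainly on the pull test.

**Disagreement:** one early in-hand reading put the roller about 3 mm lower in the grip than planned. The later plate measurement and the home height reached did not bear that out.

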